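Fit the vent window's splined key and hold it pressed

TASK

Lift the T-handled splined key up and off its pair of pegs on the pegboard, turn it until its cross-shaped end meshes with the cross-shaped socket in the top of the vent winder, slide it in and press it fully down against the spring plunger. Finish still gripping the key and pressing it down: if you let go, the spring pushes it back up. Leave everything else where it is, including the round-headed key on the other pegs.

Things in the scene. Friction and masses are not known exactly. Their poses are not given: they have to be found in the camera images.
- splined_key: Steel T-handled key, about 0.13 kg, 122 mm tall, hanging upright (z up) on one of the two peg pairs. Origin: lower end of the stem. z=0 to 34 mm: cross of two blades along its x and y, each 24 mm long, 6 mm thick, lower edges rounded 3 mm; then a round 12 mm stem; a 46 mm collar at z=75 to 80 mm, its underside resting on the pegs; a 14 mm neck; the grip bar on top.
- key_bar (a point): Centre of the key's grip bar, 111 mm above the key's lower end, axes as the key's. The bar is 60 mm long along x, 12 mm thick along y (grip it across this, from above) and 22 mm high. While hanging, the bar points out from the pegboard within 0.6 rad.
- round_key: Bystander: steel key of the same height and collar but with a plain round 12 mm stem and a round head 32 mm across instead of a bar. It hangs on the other peg pair, 140 mm away. Origin at the lower end of its stem. Leave it hanging.
- pegboard: Fixed pegboard 310 mm long on a low side wall (180 mm high) at the right (-y). Origin: foot of the board's face, mid-length; x along the board, y out of the face. Two pairs of level 8 mm pegs at x=-70 and 70 mm; in a pair 36 mm between centres (28 mm gap, so a key lifts straight up and out), tops 150 mm up, end knobs 96 mm out with tops 153 mm up. Keys hang about 60 mm out.
- socket (a point): Centre of the mouth of the cross-shaped socket, 62 mm above the sill, in a 50 mm steel drum standing 12 mm proud of the aluminium winder box (110 x 84 x 50 mm) on the sill; z up. Two crossing slots along this point's x and y, 26.6 mm long, 8.6 mm wide: the key fits in four turns, a quarter turn apart. 40 mm deep; the plunger's top is 22 mm below the mouth when up.
- rotor (a joint): Turn of the drum with the socket in the winder box, rad, counter-clockwise from above positive, 0 = slots square to the box. Stiff (0.3 N m) and stays where it is; socket already includes it.
- plunger (a joint): Travel of the spring plunger in the bottom of the socket, m: 0 up, 0.010 fully down (end stop; the key's tip is then 32 mm below the mouth). Takes about 4 N to start and 9 N at the bottom.
- menorah: Bystander: aluminium nine-branched candle holder, 226 mm wide along its y, 188 mm tall, standing on a fixed slate tray 10 mm thick. Origin at the centre of its foot.
- dreidel_a: Bystander: plastic dreidel lying on its side, 28 mm square body, 62 mm long along its x. Origin under the body. Beyond the winder.
- dreidel_b: Bystander: a like dreidel, near the robot on its left. Origin under the body.
- egg_cup: Bystander: white ceramic egg cup, 48 mm across, 62 mm tall, between the pegboard and the winder. Origin at the centre of its foot.
- glass_bowl: Bystander: glass bowl 130 mm across, 55 mm tall. Origin at the centre of its foot.
- candle_carton: Bystander: plain cardboard carton 60 x 120 x 30 mm. Origin at the centre of its underside.
Mind the look-alikes: they are no part of the job. Leave any blue or brown look-alike of the part that bears socket alone. What is shaped like the splined_key but yellow is not meant.

How it is judged:
By the outcome, as a careful person would: the job done as asked, in the order asked, and still so for the second after the job is handed in, while the arm keeps its last pose, push and grip.
It also fails if it takes over 45 s, if anything falls off the work surface, if the arm or the gripper's body presses on something with over 40 N, if the wrist force passes 120 N, or if a joint passes its speed limit or range.

ROBOT

A 7-joint arm with a two-finger parallel gripper is mounted at the origin on the work surface. World frame = base frame: x ahead of the robot, y to its left, z up, the work surface at z = 0. Lengths are in m, angles in rad, forces in N, time in s.
With the tool pointing down it reaches from about 0.4 to 0.925 m from the base axis. Payload 5.6 kg.
Tool frame: the origin (TCP) lies on the centre line of the jaws, within the pads' length; the fingertips stand manip.tips_ahead ahead of it and the grasp point (between the pads) lies 8 mm behind it (manip.tips_ahead is the distance from the TCP to the fingertips, in m); x points along the fingers, y is the direction in which the jaws open and shut, and the axes are right-handed (so a half turn about x gives the same grasp; the last joint's range is limited). The gripper opens to 85 mm and grips with 20 to 120 N. Pads are 22 mm wide; open, the fingers measure 114 mm over their backs; the gripper's body (76 mm by 85 mm) begins 54 mm behind the grasp point. The pads swing forward as they close: fully open they stand 13 mm farther back than shut.
Start: joints at [-1.317, 0.468, -0.012, 1.603, 0.006, 1.071, -0.056], TCP at [0.19, 0.622, 0.242] pointing down, gripper open.
Joint ranges: [-2.53, 2.53], [-0.31, 2.02], [-1.57, 1.55], [0.28, 2.44], [-1.29, 4.43], [0.15, 1.84], [-2.92, 2.92]. Speed limits (rad/s): [2.57, 2.57, 3.14, 3.14, 3.14, 3.14, 3.14].

INTERFACE

Orientations are given as a unit quaternion [w, x, y, z].
In Python, from station import manip, imaging, ticket gives the robot as it stands.
- The arm moves only by the tool step_arm, never from a script. Its argument "increments" is a list of rows, each a list of 7 numbers: the turn, a rotation vector about the tool's x, y, z in rad, then the shift along the tool's x, y, z in mm, then the opening, from -1 (shut) to 1 (fully open). A call has 1 to 12 rows; each row is the pose to reach, as a shift and turn from the pose commanded when the call began, along the tool's axes at that moment; what a row does not reach only later rows make up. A row lasts 1/10 s, in which the tool goes at most 50 mm and 8.59 degrees, less where a joint would pass 70% of its speed; a pose out of reach is approached as far as the arm can. A call with a gripper value outside its range is refused whole. The fingers move at their own pace and stop on an object; the grip force is fixed at half the most. Time passes only in rows, so rows that repeat a pose let the fingers close. It gives the time, the measured TCP pose, the force and the opening at its end, in the units of the state.
- manip.get_state(): the state, without advancing time (a new reading comes with each control period).
- imaging.capture(name): name is "side" or "top" or "wrist"; returns the picture (480x640x3 uint8, red, green, blue); there is no depth.
- imaging.camera_params(name): a dict with "intrinsics" (3x3 intrinsics, pixels), "k1" (the pictures are not rectified: a ray, as slopes to the right and down, at radius r is drawn at 1 + k1 r^2 times it, then the intrinsics apply), "R" (3x3) and "t" (3): a world point X has camera coordinates R X + t. Camera axes: x right, y down, z forward; pixel columns grow to the right and rows downward; lengths in m; the calibration is good to about 2 mm. A picture is of the moment at which its call begins: read the wrist's pose just before it. camera_params takes no time and is no camera call; for the wrist camera it gives the pose at the moment of the call.
- ticket.close_job(): hands the job in, once; it reports no verdict.
The state is a dict: "time": time; "q": joint angles; "dq": joint speeds; "effort": joint torques, N m; "ee_pos": TCP position; "orientation": TCP orientation; "ft_force": force on the tool from outside, world axes, zero at the start; "moment": the same for the moment, N m; "gripper_width": finger opening in m.
Only numpy, scipy, OpenCV 4.12 (cv2) and the standard library are available. Lean on these libraries where they do the work, as an engineer would, in place of code of your own. Each camera call takes 0.05 s, during which the arm holds its last target.

## Working session

There is one attempt and no reset: what is moved stays moved. The work goes in short steps, Python scripts to look and compute and a tool call to move; the robot and the scene stay as the last step left them, time stands still between calls to the robot, and variables do not carry over. Pictures are saved under pics/ and viewed, and the job is handed in when it is done.

Besides the shell and the picture viewer there is one more tool, called after "Emit:" as a command line: name --pt "numbers of a row" for each row, then --argument value for the rest. step_arm: Moves the arm, as the interface text tells. Its arguments: {"type":"object","properties":{"increments":{"type":"array","items":{"type":"array","items":{"type":"number"}}}},"required":["increments"]}

```bash
mkdir -p pics; ls
python3 - <<'E'
from station import manip, imaging, ticket
import cv2
print(manip.tips_ahead, manip.get_state())
for n in ["side","top","wrist"]:
    p=imaging.camera_params(n); print(n,p)
    cv2.imwrite(f"pics/{n}0.png",imaging.capture(n)[:,:,::-1])
E
```

```text
pics
0.011 {'time': 0.0, 'q': array([-1.31699597,  0.46839421, -0.01156455,  1.60369663,  0.00598448,
        1.07141114, -0.0562853 ]), 'dq': array([-0.00068937,  0.00032715, -0.00060381,  0.00064056, -0.0003414 ,
        0.00146208, -0.00071436]), 'effort': array([ 8.76305548e-04, -5.32398820e+01,  2.20644783e-02, -2.51301706e+01,
        1.15426246e-02,  7.78839545e-03, -7.42900653e-06]), 'ee_pos': array([0.19001518, 0.62099934, 0.24129703]), 'orientation': array([ 0.69927852,  0.10392067,  0.69938118, -0.1052426 ]), 'ft_force': array([-0.71891002,  0.16815282, -0.00686943]), 'moment': array([-0.03736718,  0.03236445,  0.01057634]), 'gripper_width': 0.08528712295539029}
side {'intrinsics': array([[518.22932467,   0.        , 320.13164539],
       [  0.        , 518.22932467, 239.96242824],
       [  0.        ,   0.        ,   1.        ]]), 'k1': 0.029991516932335052, 'R': array([[ 0.81665725, -0.57679695, -0.01939634],
       [-0.35779426, -0.47963993, -0.8012046 ],
       [ 0.45282911,  0.66124944, -0.59807606]]), 't': array([-0.4213058 ,  0.2781875 ,  1.04973899])}
top {'intrinsics': array([[517.16945311,   0.        , 322.03785047],
       [  0.        , 517.16945311, 236.41993745],
       [  0.        ,   0.        ,   1.        ]]), 'k1': -0.10952627999429278, 'R': array([[-0.00229802, -0.99967631, -0.02533774],
       [-0.99446344,  0.00494652, -0.10496667],
       [ 0.10505802,  0.02495624, -0.9941529 ]]), 't': array([0.00448049, 0.50481805, 1.2033932 ])}
wrist {'intrinsics': array([[374.01261555,   0.        , 317.47758821],
       [  0.        , 374.01261555, 243.24880199],
       [  0.        ,   0.        ,   1.        ]]), 'k1': -0.06823695912512096, 'R': array([[ 2.92675281e-01,  9.56211878e-01, -1.54270713e-04],
       [ 9.08409598e-01, -2.77993681e-01,  3.12268340e-01],
       [ 2.98551810e-01, -9.15333651e-02, -9.49993926e-01]]), 't': array([-0.65005725, -0.0398985 ,  0.38002999])}
```

View pics/side0.png

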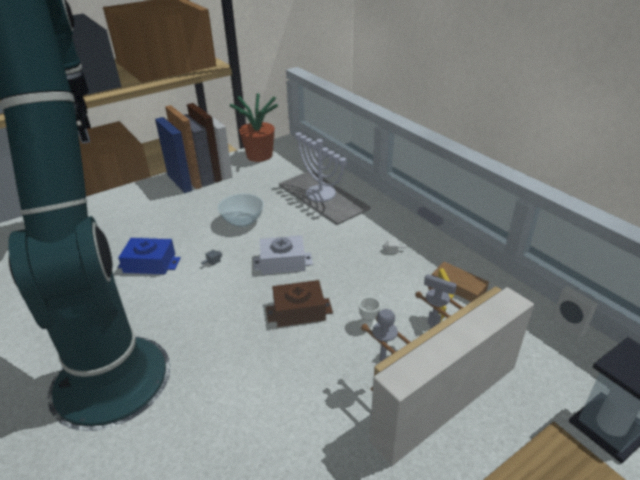

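View pics/top0.png

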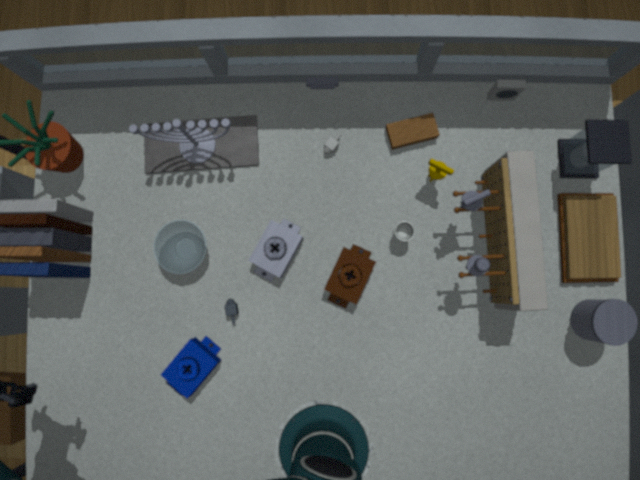

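View pics/wrist0.png

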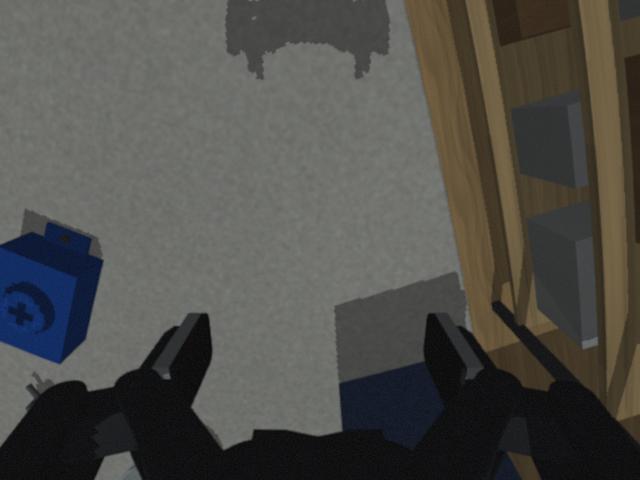

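```bash
cat > h.py <<'E'
from station import manip, imaging, ticket
import cv2, numpy as np
from scipy.spatial.transform import Rotation as Ro
def dist(p,n,k1=None):pass
def undist(p,uv):
    K=p['intrinsics'];d=np.array([p['k1'],0,0,0,0.])
    return cv2.undistortPoints(np.array(uv,float).reshape(-1,1,2),K,d).reshape(-1,2)
def ray(p,uv):
    n=undist(p,uv); d=np.c_[n,np.ones(len(n))]@p['R']; c=-p['R'].T@p['t']; return c,d
def atz(p,uv,z):
    c,d=ray(p,uv); return c+d*((z-c[2])/d[:,2])[:,None]
def proj(p,X):
    X=np.array(X,float).reshape(-1,3)
    return cv2.projectPoints(X,cv2.Rodrigues(p['R'])[0],p['t'],p['intrinsics'],np.array([p['k1'],0,0,0,0.]))[0].reshape(-1,2)
def crop(im,x0,y0,x1,y1,s,name):
    cv2.imwrite(name,cv2.resize(im[y0:y1,x0:x1],None,fx=s,fy=s,interpolation=cv2.INTER_CUBIC))
E
python3 - <<'E'
from h import *
p=imaging.camera_params("top")
print('socket',atz(p,[[275,247]],.062)); print('box corners?',atz(p,[[264,222],[303,236],[285,279],[251,262]],.05))
print('key',atz(p,[[474,199],[463,204],[490,193]],.19)); print('round',atz(p,[[477,264]],.19))
print('pegs knob',atz(p,[[457,209],[457,194],[461,273],[461,257]],.15)); print(atz(p,[[510,158],[521,303]],.18)) 
crop(cv2.imread('pics/top0.png'),420,140,560,310,4,'pics/tc1.png')
crop(cv2.imread('pics/top0.png'),230,200,330,300,6,'pics/tc2.png')
crop(cv2.imread('pics/side0.png'),340,240,560,400,3.6,'pics/sc1.png')
E
```

```text
socket [[0.47703569 0.11060764 0.062     ]]
box corners? [[0.53711514 0.13841361 0.05      ]
 [0.50356878 0.04653733 0.05      ]
 [0.40345342 0.08824352 0.05      ]
 [0.44314115 0.16807861 0.05      ]]
key [[ 0.56434296 -0.31815738  0.19      ]
 [ 0.55385395 -0.29462934  0.19      ]
 [ 0.5769968  -0.35252032  0.19      ]]
round [[ 0.42900037 -0.31981522  0.19      ]]
pegs knob [[ 0.54971486 -0.29127057  0.15      ]
 [ 0.58251166 -0.29237566  0.15      ]
 [ 0.4121122  -0.29583438  0.15      ]
 [ 0.44619103 -0.29676127  0.15      ]]
[[ 0.65474801 -0.40244646  0.18      ]
 [ 0.34796148 -0.41294212  0.18      ]]
```

View pics/tc1.png

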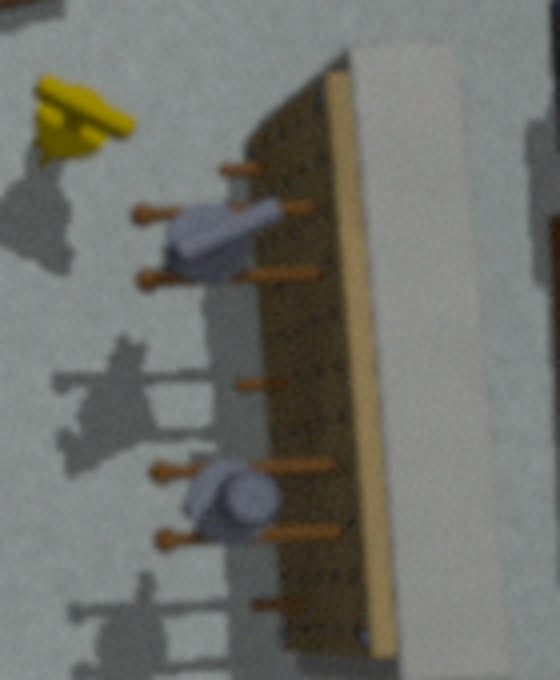

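View pics/tc2.png

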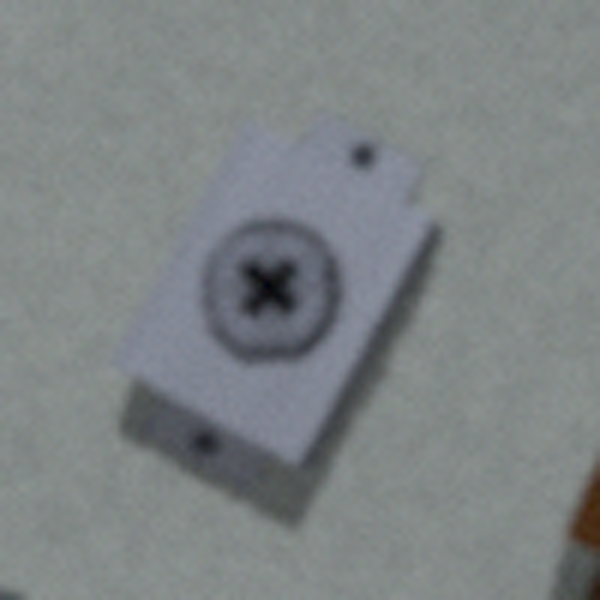

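View pics/sc1.png

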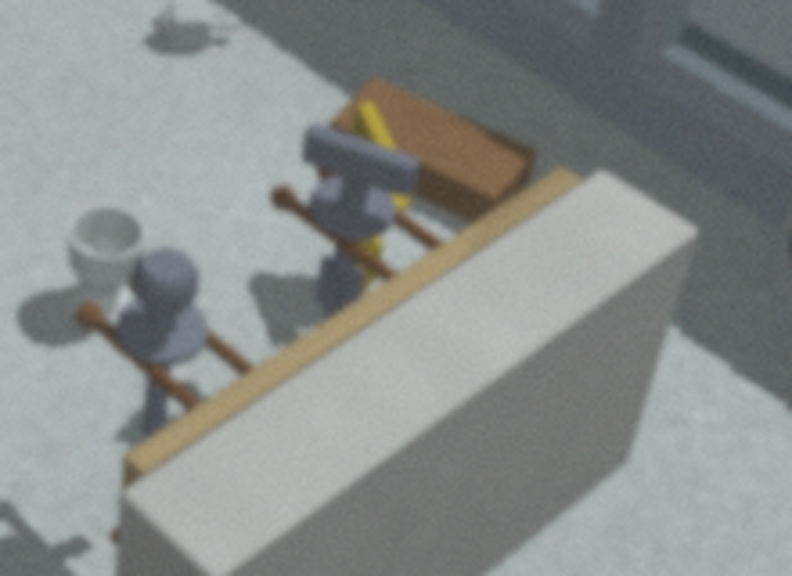

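```bash
cat >> h.py <<'E'
def Rt(s=None):
    s=s or manip.get_state(); w,x,y,z=s['orientation']; return Ro.from_quat([x,y,z,w])
def T(p,jang):
    "target: TCP p, tool x down, tool y at world angle jang (rad) -> increments from current measured"
    s=manip.get_state();R0=Rt(s)
    y=np.array([np.cos(jang),np.sin(jang),0]);x=np.array([0,0,-1.]);z=np.cross(x,y)
    R1=Ro.from_matrix(np.c_[x,y,z]); rv=(R0.inv()*R1).as_rotvec()
    sh=R0.inv().apply(np.array(p)-s['ee_pos'])*1000
    return np.round(rv,4),np.round(sh,2)
E
python3 - <<'E'
from h import *
s=manip.get_state();R=Rt(s).as_matrix();print(R, np.degrees(np.arctan2(R[1,1],R[0,1])))
p=imaging.camera_params('wrist');c=-p['R'].T@p['t'];print('cam in tool',R.T@(c-s['ee_pos']),'\n',p['R']@R)
p=imaging.camera_params("top")
a=atz(p,[[464.5,201.2],[489.5,192]],.197);print(a,a.mean(0),np.degrees(np.arctan2(*(a[0]-a[1])[1::-1])))
print('egg',atz(p,[[403,231]],.06),'yellow',atz(p,[[440,170]],.12),'bowl',atz(p,[[181,248]],.05),'menorah',atz(p,[[130,128],[230,122]],.198))
E
```

```text
[[-3.07581726e-04  2.92541455e-01  9.56252792e-01]
 [-1.34279786e-03  9.56251854e-01 -2.92541600e-01]
 [-9.99999051e-01 -1.37403465e-03  9.86984442e-05]] 72.9898127835253
cam in tool [-0.13197882  0.00040001 -0.08068742] 
 [[-1.46317524e-03  9.99998920e-01  1.39927076e-04]
 [-3.12162998e-01 -5.89684500e-04  9.50028376e-01]
 [ 9.50027432e-01  1.34637794e-03  3.12163524e-01]]
[[ 0.55852792 -0.29620417  0.197     ]
 [ 0.57777524 -0.34941225  0.197     ]] [ 0.56815158 -0.32280821  0.197     ] 109.88692035077516
egg [[ 0.51297906 -0.18554976  0.06      ]] yellow [[ 0.64266432 -0.2633022   0.12      ]] bowl [[0.47649867 0.33556552 0.05      ]] menorah [[0.72406163 0.41236534 0.198     ]
 [0.73200115 0.1932759  0.198     ]]
```

Run:
```python
from h import *
print(T([.46,.155,.32],np.radians(20)))
ps=imaging.camera_params('side');pt=imaging.camera_params('top')
# yellow triangulate
for us,ut in (((441.4,269.2),(430.5,160.5)),):
    c1,d1=ray(ps,[us]);c2,d2=ray(pt,[ut]);A=np.c_[d1[0],-d2[0]];k=np.linalg.lstsq(A,c2-c1,rcond=None)[0];print(c1+k[0]*d1[0],c2+k[1]*d2[0])
```

```text
(array([9.248e-01, 7.000e-04, 1.200e-03]), array([ -77.92, -366.91,  394.52]))
[ 0.66656857 -0.24423331  0.11701438] [ 0.66532791 -0.24332099  0.11652376]
```

Emit:
step_arm --pt "0.925 0.001 0.001 -78 -367 394.5 0" --pt "0.925 0.001 0.001 -78 -367 394.5 0" --pt "0.925 0.001 0.001 -78 -367 394.5 0" --pt "0.925 0.001 0.001 -78 -367 394.5 0" --pt "0.925 0.001 0.001 -78 -367 394.5 0" --pt "0.925 0.001 0.001 -78 -367 394.5 0" --pt "0.925 0.001 0.001 -78 -367 394.5 0" --pt "0.925 0.001 0.001 -78 -367 394.5 0" --pt "0.925 0.001 0.001 -78 -367 394.5 0" --pt "0.925 0.001 0.001 -78 -367 394.5 0" --pt "0.925 0.001 0.001 -78 -367 394.5 0" --pt "0.925 0.001 0.001 -78 -367 394.5 0"

```text
time: 1.35
ee_pos: [0.463, 0.1492, 0.3215]
orientation: [0.578, 0.41, 0.576, -0.408]
ft_force: [-0.5, 0.1, -1.0]
gripper_width: 0.0427
```

Run:
```python
from h import *
import json
p=imaging.camera_params('wrist');im=imaging.capture('wrist');s=manip.get_state()
print(s['time'],s['ee_pos'],s['q'],np.abs(s['dq']).max(),s['gripper_width'])
np.save('w1.npy',{'p':p});cv2.imwrite('pics/w1.png',im[:,:,::-1])
uv=proj(p,[[.477,.111,.062]])[0];print(uv);u,v=uv.astype(int)
crop(im[:,:,::-1],u-60,v-50,u+60,v+50,6,'pics/w1c.png');print(u-60,v-50)
```

```text
1.4 [0.46126231 0.15242811 0.32075726] [-0.80783632  0.09649722  0.45606188  1.92496231 -0.04816114  1.12882542
  0.00946097] 0.07140778059871927 0.04277871578920299
[317.00825747 237.41242128]
257 187
```

View pics/w1c.png

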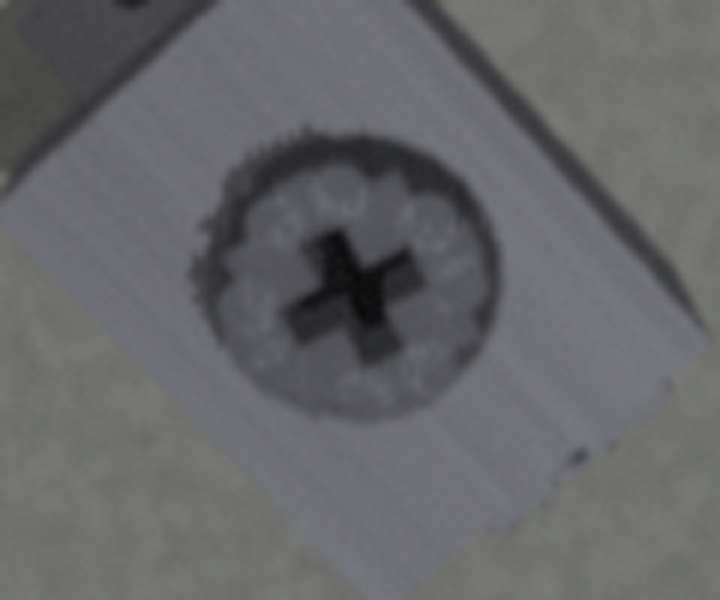

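View pics/w1.png

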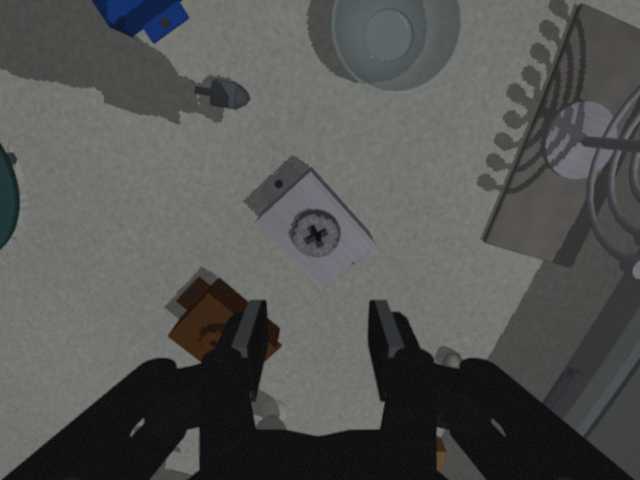

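```bash
cat >> h.py <<'E'
def crossfit(im,p,x0,z=.062,L=.0266,W=.0086):
    from scipy.optimize import minimize
    g=cv2.GaussianBlur(cv2.cvtColor(im,cv2.COLOR_BGR2GRAY),(0,0),.7).astype(np.float32)
    h=.0205;n=np.arange(-h,h,.0004);A,B=np.meshgrid(n,n)
    r=np.hypot(A,B)
    ins=((abs(A)<L/2)&(abs(B)<W/2))|((abs(B)<L/2)&(abs(A)<W/2))
    m=cv2.GaussianBlur(ins.astype(np.float32),(0,0),2)
    k=r<.018; m=m[k]-m[k].mean()
    def f(v):
        c,s=np.cos(v[2]),np.sin(v[2]); X=np.c_[v[0]/1e3+c*A[k]-s*B[k],v[1]/1e3+s*A[k]+c*B[k],np.full(k.sum(),z)]
        uv=proj(p,X).astype(np.float32); val=cv2.remap(g,uv[:,:1],uv[:,1:],cv2.INTER_LINEAR)[:,0]
        val=val-val.mean(); return float((val*m).sum()/np.sqrt((val**2).sum()*(m**2).sum()))
    best=None
    for a in np.radians(np.arange(0,90,10)):
        r=minimize(f,[x0[0]*1e3,x0[1]*1e3,a],method='Nelder-Mead',options=dict(initial_simplex=[[x0[0]*1e3,x0[1]*1e3,a],[x0[0]*1e3+2,x0[1]*1e3,a],[x0[0]*1e3,x0[1]*1e3+2,a],[x0[0]*1e3,x0[1]*1e3,a+.15]]))
        if best is None or r.fun<best.fun: best=r
    return best.x[:2]/1e3,np.degrees(best.x[2])%90,best.fun
E
python3 - <<'E'
from h import *
p=np.load('w1.npy',allow_pickle=True).item()['p']
print(crossfit(cv2.imread('pics/w1.png'),p,[.476,.112]))
print(atz(p,[[316.2,236.5]],.062))
print(crossfit(cv2.imread('pics/top0.png'),imaging.camera_params('top'),[.476,.112]))
print(T([.568,-.28,.32],np.radians(20)))
E
```

```text
(array([0.47470594, 0.11231349]), np.float64(45.61798888589098), np.float64(-0.9512539505958557))
[[0.47581829 0.11169434 0.062     ]]
(array([0.47594717, 0.11206772]), np.float64(46.324111121754235), np.float64(-0.9018979668617249))
(array([-0.0065, -0.0011, -0.0016]), array([ 2.0000e-01, -4.4700e+01,  4.4316e+02]))
```

Emit:
step_arm --pt "-0.006 -0.001 -0.002 10 -58 482 0" --pt "-0.006 -0.001 -0.002 10 -58 482 0" --pt "-0.006 -0.001 -0.002 10 -58 482 0" --pt "-0.006 -0.001 -0.002 10 -58 482 0" --pt "-0.006 -0.001 -0.002 10 -58 482 0" --pt "-0.006 -0.001 -0.002 10 -58 482 0" --pt "-0.006 -0.001 -0.002 10 -58 482 0" --pt "-0.006 -0.001 -0.002 10 -58 482 0" --pt "-0.006 -0.001 -0.002 10 -58 482 0" --pt "-0.006 -0.001 -0.002 10 -58 482 0" --pt "-0.006 -0.001 -0.002 10 -58 482 0" --pt "-0.006 -0.001 -0.002 10 -58 482 0"

```text
time: 2.6
ee_pos: [0.5705, -0.3166, 0.3083]
orientation: [0.579, 0.403, 0.582, -0.404]
ft_force: [-0.4, -0.1, -0.7]
gripper_width: 0.0428
```

Run:
```python
from h import *
p=imaging.camera_params('wrist');im=imaging.capture('wrist');s=manip.get_state()
print(s['time'],s['ee_pos'],s['q'],np.abs(s['dq']).max(),s['gripper_width'])
np.save('w2.npy',{'p':p});cv2.imwrite('pics/w2.png',im[:,:,::-1])
uv=proj(p,[[.566,-.322,.197]])[0];print(uv)
```

```text
2.65 [ 0.57085147 -0.31551635  0.30861235] [-0.04456279  0.47772929  0.71249797  1.55750812 -0.32418093  1.2311695
  1.07917715] 0.020944605706226364 0.04303227565888664
[309.06198659 249.95075758]
```

View pics/w2.png

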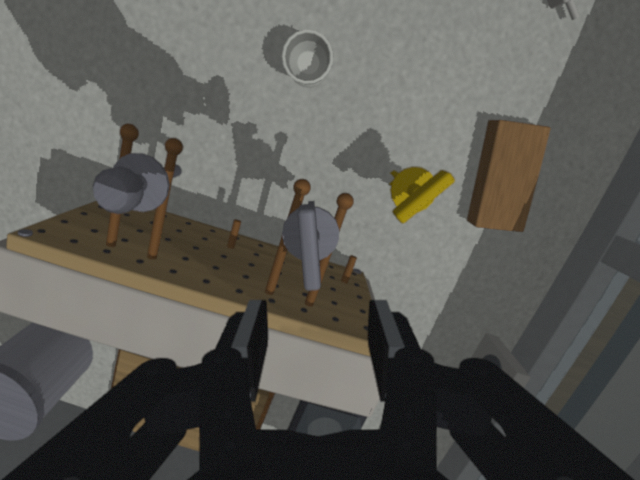

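Run:
```python
from h import *
crop(cv2.imread('pics/w2.png'),260,190,360,300,5.4,'pics/w2c.png')
```

```text
(no output)
```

View pics/w2c.png

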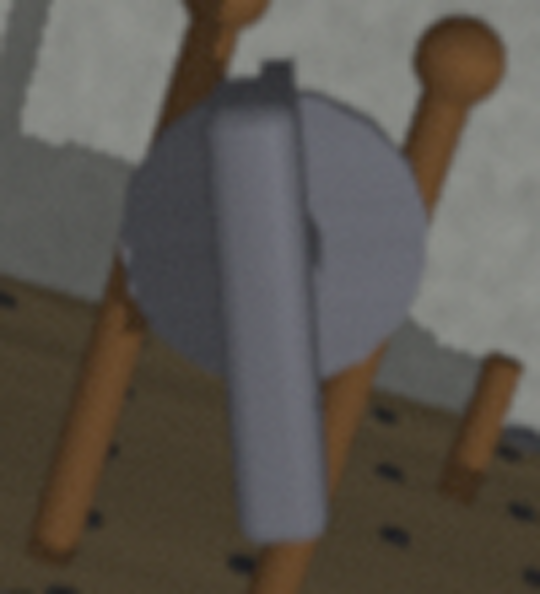

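Run:
```python
from h import *
p=np.load('w2.npy',allow_pickle=True).item()['p']
c=np.array([[214,110],[298,108],[243,540],[325,538]])/5.4+[260,190]
X=atz(p,c,.197);print(X);a,b=(X[0]+X[1])/2,(X[2]+X[3])/2
m=(a+b)/2;ang=np.degrees(np.arctan2(a[1]-b[1],a[0]-b[0]))
print(m,np.linalg.norm(a-b),np.linalg.norm(X[0]-X[1]),ang)
# collar: top z=.155 ellipse fit rough centre
print('collar edges',atz(p,np.array([[124,232],[424,232]])/5.4+[260,190],.155))
print(T([m[0],m[1],.25],np.radians(ang-90)),T([m[0],m[1],.178],np.radians(ang-90)))
```

```text
[[ 0.5506066  -0.29799125  0.197     ]
 [ 0.56023187 -0.29415653  0.197     ]
 [ 0.57358868 -0.35144583  0.197     ]
 [ 0.58365254 -0.34739904  0.197     ]]
[ 0.56701992 -0.32274816  0.197     ] 0.05817534849932818 0.010361030775942867 113.50430753598022
collar edges [[ 0.54570202 -0.32970453  0.155     ]
 [ 0.58714953 -0.3143351   0.155     ]]
(array([-0.0534, -0.0025,  0.0019]), array([58.61, -6.  ,  5.58])) (array([-0.0534, -0.0025,  0.0019]), array([130.61,  -5.86,   5.76]))
```

Emit:
step_arm --pt "-0.053 -0.002 0.002 60 -6 5.7 0" --pt "-0.053 -0.002 0.002 60 -6 5.7 0" --pt "-0.053 -0.002 0.002 90 -6 5.7 0" --pt "-0.053 -0.002 0.002 115 -6 5.7 0" --pt "-0.053 -0.002 0.002 130 -6 5.7 0" --pt "-0.053 -0.002 0.002 130 -6 5.7 0" --pt "-0.053 -0.002 0.002 130 -6 5.7 0"

```text
time: 3.35
ee_pos: [0.5672, -0.3247, 0.1807]
orientation: [0.592, 0.388, 0.59, -0.388]
ft_force: [-0.8, -0.1, 0.5]
gripper_width: 0.0428
```

Run:
```python
from h import *
im=imaging.capture('wrist');s=manip.get_state()
print(s['time'],s['ee_pos'],T([.567,-.3227,.178],np.radians(23.5)),s['ft_force'],s['gripper_width'])
cv2.imwrite('pics/w3.png',im[:,:,::-1])
```

```text
3.4 [ 0.5673826  -0.32514409  0.18121965] (array([-0.0019,  0.0033, -0.0019]), array([ 3.21,  0.61, -2.41])) [ 0.07681046 -0.3314603  -0.24577826] 0.04274813604984312
```

View pics/w3.png

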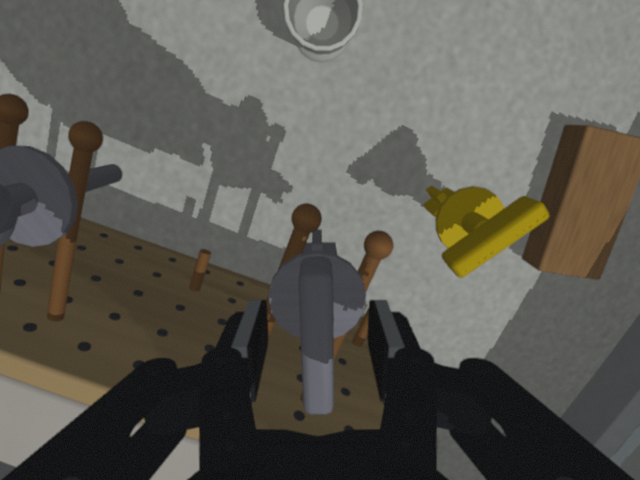

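Emit:
step_arm --pt "-0.002 0.003 -0.002 3 0.5 -2.4 0" --pt "-0.002 0.003 -0.002 3 0.5 -2.4 -1" --pt "-0.002 0.003 -0.002 3 0.5 -2.4 -1" --pt "-0.002 0.003 -0.002 3 0.5 -2.4 -1" --pt "-0.002 0.003 -0.002 3 0.5 -2.4 -1" --pt "-0.002 0.003 -0.002 3 0.5 -2.4 -1" --pt "-0.002 0.003 -0.002 3 0.5 -2.4 -1"

```text
time: 4.1
ee_pos: [0.5663, -0.3227, 0.1772]
orientation: [0.591, 0.388, 0.592, -0.388]
ft_force: [-1.0, 1.6, 6.1]
gripper_width: 0.0109
```

Run:
```python
from h import *
for i in range(2):
    im=imaging.capture('wrist');s=manip.get_state()
    print(s['time'],s['ee_pos'],T([.567,-.3227,.178],np.radians(23.5)),s['ft_force'],s['gripper_width'])
cv2.imwrite('pics/w4.png',im[:,:,::-1])
```

```text
4.15 [ 0.56627372 -0.32271648  0.17724445] (array([-0.0002, -0.0009,  0.0008]), array([-0.76,  0.67,  0.27])) [-1.24630186  1.98298675  5.20663406] 0.010934847883979868
4.2 [ 0.56627265 -0.32273407  0.1772391 ] (array([-0.0002, -0.0008,  0.0008]), array([-0.76,  0.68,  0.26])) [-0.67610485  1.97983482  5.31256929] 0.011387928559759964
```

View pics/w4.png

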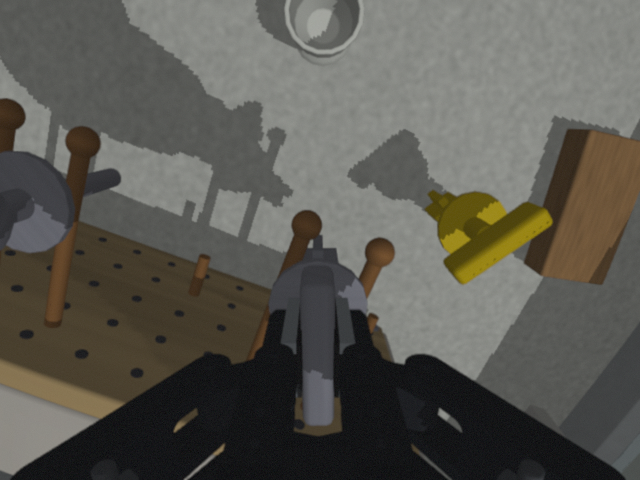

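Emit:
step_arm --pt "0 0 0 -8 0 0 -1" --pt "0 0 0 -25 0 0 -1" --pt "0 0 0 -50 0 0 -1" --pt "0 0 0 -75 0 0 -1" --pt "0 0 0 -100 0 0 -1" --pt "0 0 0 -120 0 0 -1" --pt "0 0 0 -120 0 0 -1" --pt "0 0 0 -120 0 0 -1"

```text
time: 5.0
ee_pos: [0.566, -0.3226, 0.2968]
orientation: [0.591, 0.388, 0.592, -0.388]
ft_force: [0.0, 0.0, -1.7]
gripper_width: 0.0112
```

Run:
```python
from h import *
for n in ('wrist','side','top'):
    im=imaging.capture(n);cv2.imwrite(f'pics/{n}5.png',im[:,:,::-1])
s=manip.get_state()
print(s['time'],s['ee_pos'],s['ft_force'],s['moment'],s['gripper_width'],s['q'])
crop(cv2.imread('pics/side5.png'),340,180,560,340,3.6,'pics/s5c.png')
crop(cv2.imread('pics/wrist5.png'),220,180,420,480,2,'pics/w5c.png')
# target: bar angle 135.6 -> jaw 45.6
print(T([.46,.08,.30],np.radians(45.6)))
```

```text
5.15 [ 0.56565171 -0.32220361  0.29523113] [ 0.99515838 -0.46381583 -1.16847868] [-0.02456019 -0.01576207  0.02456851] 0.011483013066427678 [-0.02443194  0.48471854  0.69916232  1.57555405 -0.32560394  1.20575814
  1.14644212]
(array([-0.3859, -0.0037,  0.0026]), array([  -3.7 ,   63.38, -411.  ]))
```

View pics/s5c.png

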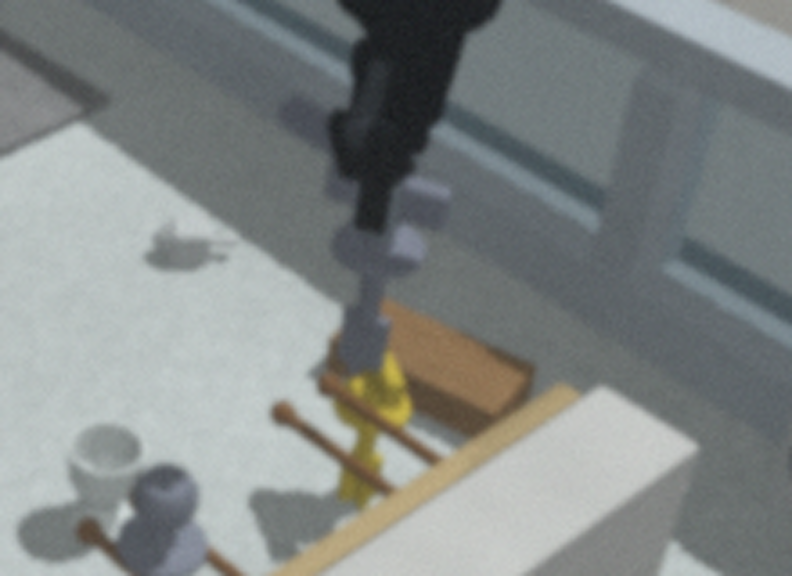

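View pics/wrist5.png

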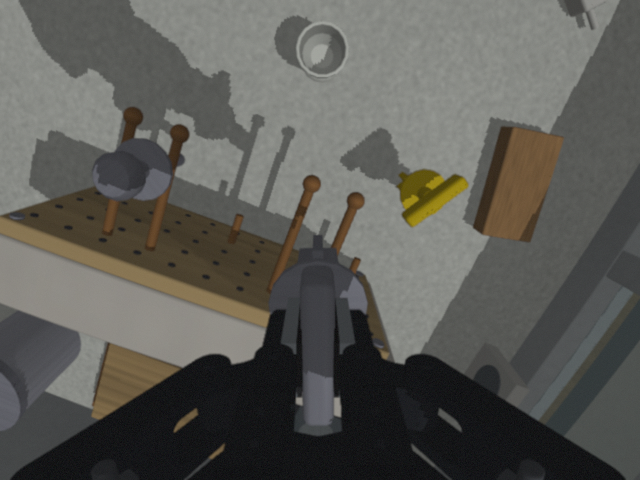

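Run:
```python
from h import *
print(T([.475,.112,.24],np.radians(45.6)))
```

```text
(array([-0.3859, -0.0037,  0.0026]), array([  56.29,   90.09, -434.19]))
```

Emit:
step_arm --pt "-0.05 0 0 0 6 -30 -1" --pt "-0.1 0 0 0 15 -75 -1" --pt "-0.2 0 0 0 25 -120 -1" --pt "-0.25 0 0 0 34 -165 -1" --pt "-0.386 -0.003 0.002 0 43 -210 -1" --pt "-0.386 -0.003 0.002 10 53 -255 -1" --pt "-0.386 -0.003 0.002 20 62 -300 -1" --pt "-0.386 -0.003 0.002 30 71 -345 -1" --pt "-0.386 -0.003 0.002 40 80 -390 -1" --pt "-0.386 -0.003 0.002 50 88 -420 -1" --pt "-0.386 -0.003 0.002 56 90 -434 -1" --pt "-0.386 -0.003 0.002 56 90 -434 -1"

```text
time: 6.35
ee_pos: [0.4744, 0.1125, 0.2397]
orientation: [0.655, 0.265, 0.655, -0.267]
ft_force: [0.4, 0.3, -0.5]
gripper_width: 0.0112
```

Run:
```python
from h import *
import pickle
D={}
for n in ('top','side','wrist'):
    p=imaging.camera_params(n);s=manip.get_state();im=imaging.capture(n);cv2.imwrite(f'pics/{n}6.png',im[:,:,::-1]);D[n]=(p,s)
pickle.dump(D,open('d6.pkl','wb'))
s=manip.get_state()
print(s['time'],s['ee_pos'],s['ft_force'],s['gripper_width'],s['q'])
u,v=proj(D['side'][0],[[.475,.112,.1]])[0].astype(int);crop(cv2.imread('pics/side6.png'),u-70,v-70,u+70,v+50,5,'pics/s6c.png')
print(T([.475,.112,.19],np.radians(45.6)))
```

```text
6.5 [0.47629718 0.109258   0.2412964 ] [-0.41367802 -0.03575597 -0.23152761] 0.011356229880289469 [-0.69378042  0.19539158  0.45337977  2.01486754 -0.10220703  0.9517161
  0.60451533]
(array([-0.0028,  0.0024, -0.0002]), array([51.29,  1.03, -2.97]))
```

View pics/s6c.png

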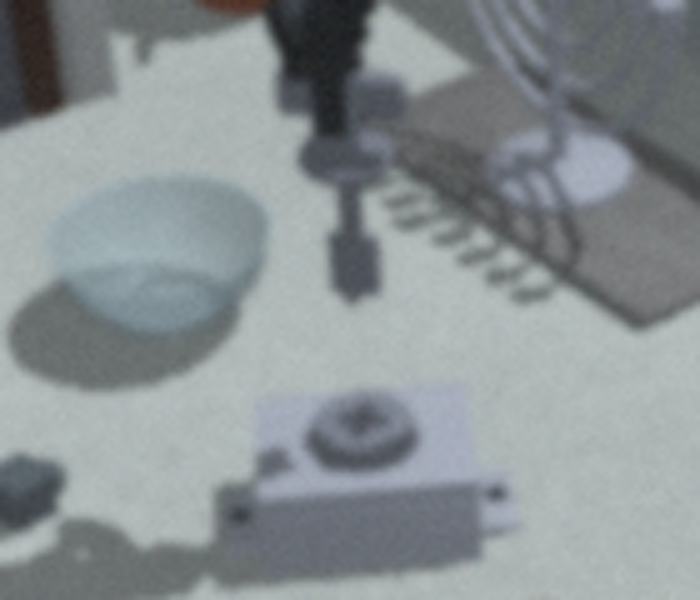

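View pics/wrist6.png

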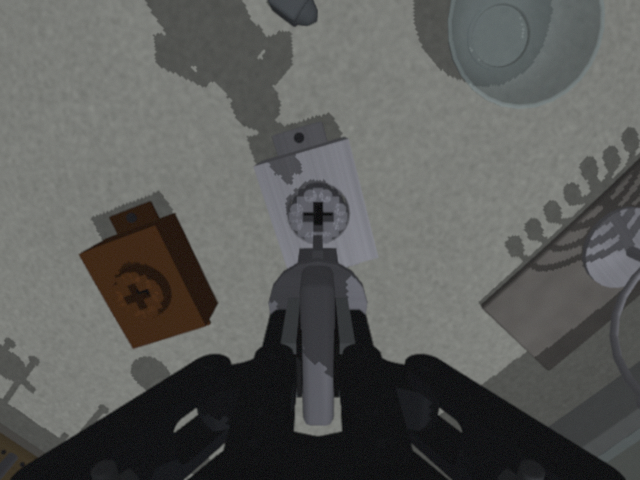

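Run:
```python
from h import *
import pickle
D=pickle.load(open('d6.pkl','rb'));p,s=D['wrist'];im=cv2.imread('pics/wrist6.png')
print(s['ee_pos'],crossfit(im,p,[.475,.112]))
R=Rt(s);print('jaw',np.degrees(np.arctan2(*R.as_matrix()[1::-1,1])))
f=lambda t:proj(p,s['ee_pos']+R.apply(np.array(t)/1000.))
# tip corner pts, blade tops, collar, bar
print('tip blade end',f([[102,-3,-12],[102,3,-12],[102,0,-9],[68,-3,-12],[68,3,-12]]))
print('cross blade',f([[102,12,0],[102,-12,0],[68,12,-3],[68,-12,-3]]))
print('collar far edge',f([[22.2,0,-23],[27,0,-23]]),'bar top far',f([[-19.8,-6,-30],[-19.8,6,-30]]))
crop(im,258,170,378,290,5,'pics/w6c.png')
```

```text
[0.47594371 0.10966187 0.24095621] (array([0.47435921, 0.11217908]), np.float64(45.84883057965192), np.float64(-0.9481995701789856))
jaw 45.51538292332536
tip blade end [[312.25476748 231.67582387]
 [321.46037019 231.66906518]
 [316.860886   236.07352077]
 [311.57157154 248.63440049]
 [322.18432437 248.62586917]]
cross blade [[335.00064723 249.06363625]
 [298.7378835  249.09285201]
 [337.82715945 263.46353113]
 [295.94763224 263.49975338]]
collar far edge [[316.90154817 258.82484909]
 [316.89672726 255.09876857]] bar top far [[298.62868631 283.79893442]
 [335.25949135 283.76414144]]
```

View pics/w6c.png

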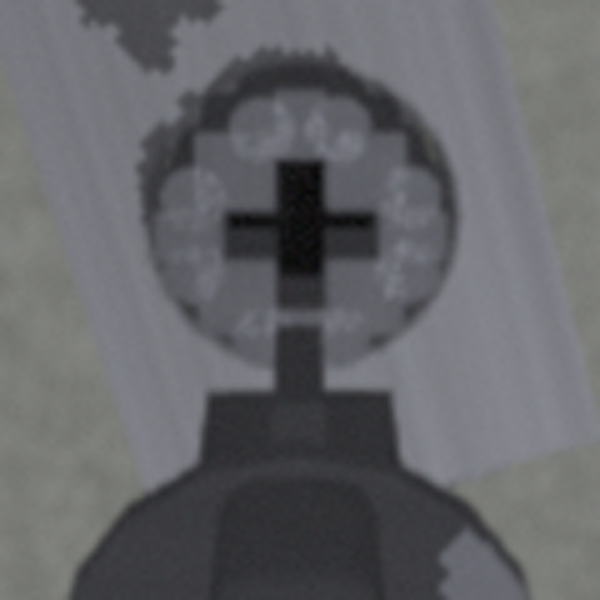

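Run:
```python
from h import *
import pickle
D=pickle.load(open('d6.pkl','rb'));p,s=D['wrist'];im=cv2.imread('pics/wrist6.png')
im=cv2.convertScaleAbs(im,alpha=2.2)
R=Rt(s);f=lambda t:proj(p,s['ee_pos']+R.apply(np.array(t)/1000.))
th=np.linspace(0,2*np.pi,73)
for xx,rad in ((22.2,23),(27.2,23)):
    for q in f(np.c_[np.full(73,xx),rad*np.cos(th),rad*np.sin(th)]): cv2.circle(im,tuple(q.astype(int)),0,(0,255,0),-1)
for xx in (-19.8,2.2):
    q=f([[xx,-6,-30],[xx,6,-30],[xx,6,30],[xx,-6,30]]).astype(int);cv2.polylines(im,[q],True,(0,0,255) if xx<0 else (255,0,0),1)
for xx in (102.2,68.2):
  for a in (0,1):
    q=np.array([[xx,-3,-12],[xx,3,-12],[xx,3,12],[xx,-3,12]],float)
    if a:q=q[:,[0,2,1]]
    cv2.polylines(im,[f(q).astype(int)],True,(0,255,255),1)
crop(im,230,200,410,450,2.4,'pics/w6d.png')
```

```text
(no output)
```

View pics/w6d.png

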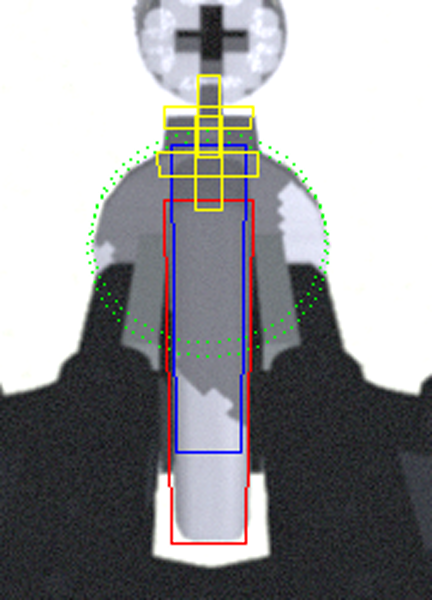

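Emit:
step_arm --pt "0 0 0 20 0 0 -1" --pt "0 0 0 35 0 0 -1" --pt "0 0 0 35 0 0 -1" --pt "0 0 0 35 0 0 -1" --pt "0 0 0 35 0 0 -1"

```text
time: 7.0
ee_pos: [0.4766, 0.1106, 0.2071]
orientation: [0.656, 0.268, 0.653, -0.267]
ft_force: [-0.4, 1.2, -1.3]
gripper_width: 0.0109
```

Run:
```python
from h import *
import pickle
D={}
for n in ('side','wrist'):
    p=imaging.camera_params(n);s=manip.get_state();im=imaging.capture(n);cv2.imwrite(f'pics/{n}7.png',im[:,:,::-1]);D[n]=(p,s);print(s['time'],s['ee_pos'])
pickle.dump(D,open('d7.pkl','wb'))
s=manip.get_state()
print(s['time'],s['ee_pos'],s['ft_force'],s['gripper_width'])
R=Rt(s);print('jaw',np.degrees(np.arctan2(*R.as_matrix()[1::-1,1])))
im=cv2.imread('pics/wrist7.png');crop(im,258,150,378,290,4.5,'pics/w7c.png')
u,v=proj(D['side'][0],[[.475,.112,.08]])[0].astype(int);crop(cv2.imread('pics/side7.png'),u-50,v-50,u+50,v+40,7,'pics/s7c.png')
print(crossfit(im,D['wrist'][0],[.475,.112]))
```

```text
7.0 [0.47661183 0.11058763 0.20710136]
7.05 [0.47652441 0.11085136 0.20704975]
7.1 [0.47637811 0.1110217  0.20698041] [ 0.25626504  0.92176213 -1.7290193 ] 0.011071062281667552
jaw 45.5686485426562
(array([0.47459056, 0.11221858]), np.float64(46.39074215007361), np.float64(-0.8529303669929504))
```

View pics/w7c.png

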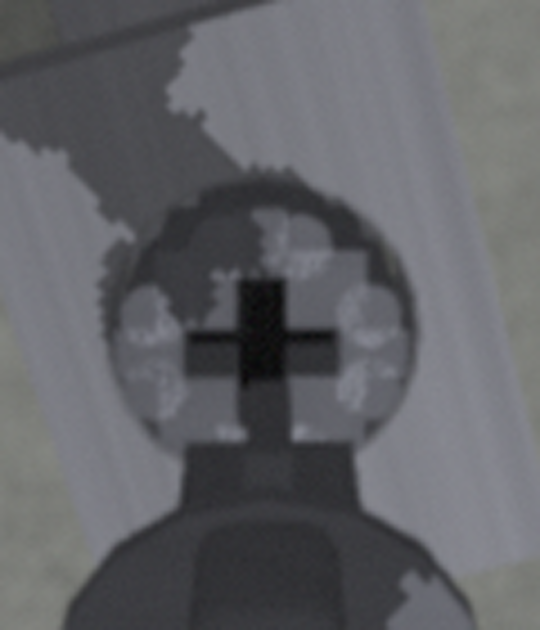

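View pics/s7c.png

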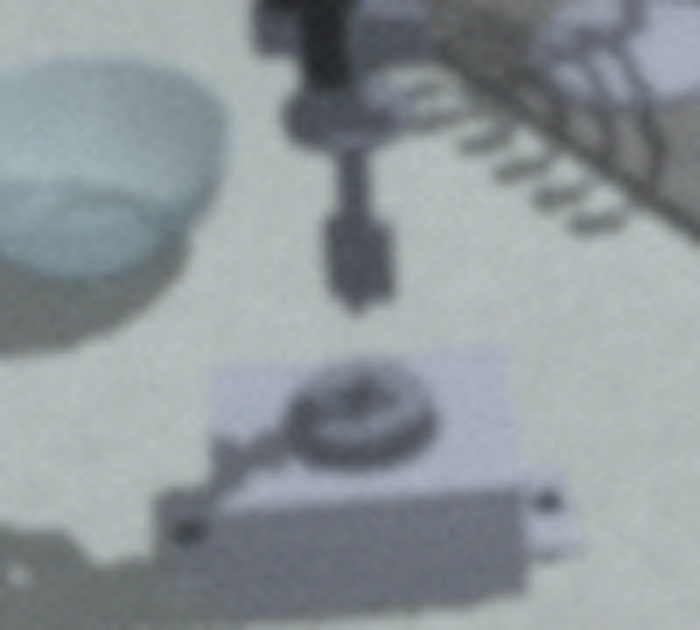

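Emit:
step_arm --pt "0 0 0 10 -1 -2.8 -1" --pt "0 0 0 20 -1 -2.8 -1" --pt "0 0 0 20 -1 -2.8 -1" --pt "0 0 0 20 -1 -2.8 -1" --pt "0 0 0 20 -1 -2.8 -1" --pt "0 0 0 20 -1 -2.8 -1" --pt "0 0 0 20 -1 -2.8 -1" --pt "0 0 0 20 -1 -2.8 -1" --pt "0 0 0 20 -1 -2.8 -1"

```text
time: 8.0
ee_pos: [0.4731, 0.1125, 0.1862]
orientation: [0.655, 0.267, 0.654, -0.267]
ft_force: [0.7, 0.5, -0.5]
gripper_width: 0.0111
```

```bash
cat >> h.py <<'E'
def rel(n,sock=(.4745,.1122)):
    s=manip.get_state();R=Rt(s);d=R.inv().apply(np.r_[sock,s['ee_pos'][2]]-s['ee_pos'])*1000
    print(n,round(s['time'],2),'ee',s['ee_pos'].round(4),'tip z',round(s['ee_pos'][2]-.1022,4),'sock-ee y,z',d[1:].round(2),'jaw',np.degrees(np.arctan2(*R.as_matrix()[1::-1,1])).round(2),'F',s['ft_force'].round(1),'M',s['moment'].round(2),'w',round(s['gripper_width'],4), 'downtilt',R.as_matrix()[:2,0].round(4))
    return s
E
python3 - <<'E'
from h import *
import pickle
D={}
for n in ('side','wrist'):
    p=imaging.camera_params(n);s=rel(n);im=imaging.capture(n);cv2.imwrite(f'pics/{n}8.png',im[:,:,::-1]);D[n]=(p,s)
pickle.dump(D,open('d8.pkl','wb'));rel('')
im=cv2.imread('pics/wrist8.png');crop(im,258,150,378,290,4.5,'pics/w8c.png')
u,v=proj(D['side'][0],[[.475,.112,.08]])[0].astype(int);crop(cv2.imread('pics/side8.png'),u-50,v-50,u+50,v+40,7,'pics/s8c.png')
E
```

```text
side 8.0 ee [0.4731 0.1125 0.1862] tip z 0.084 sock-ee y,z [0.76 1.22] jaw 45.61 F [ 0.7  0.5 -0.5] M [0.03 0.02 0.02] w 0.0111 downtilt [ 0.0016 -0.0006]
wrist 8.05 ee [0.4731 0.1125 0.1862] tip z 0.084 sock-ee y,z [0.78 1.2 ] jaw 45.6 F [-0.3  0.3 -0.7] M [ 0.02  0.02 -0.05] w 0.0112 downtilt [ 0.0016 -0.0006]
 8.1 ee [0.4731 0.1125 0.1861] tip z 0.0839 sock-ee y,z [0.8  1.19] jaw 45.6 F [ 0.   0.2 -1.2] M [0.03 0.01 0.05] w 0.0114 downtilt [ 0.0015 -0.0007]
```

View pics/w8c.png

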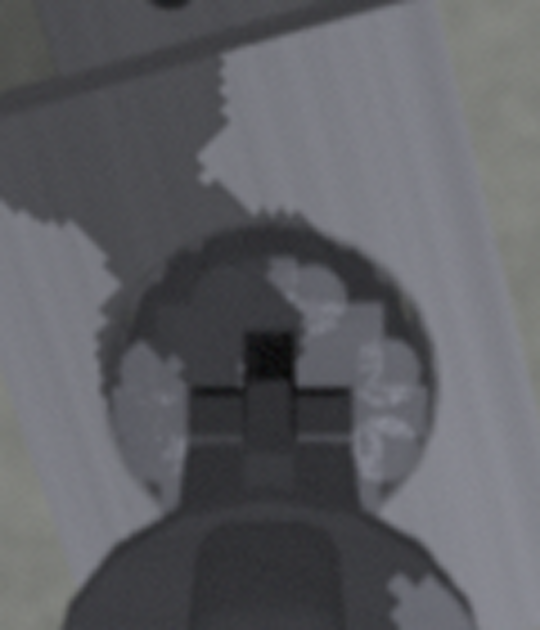

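View pics/s8c.png

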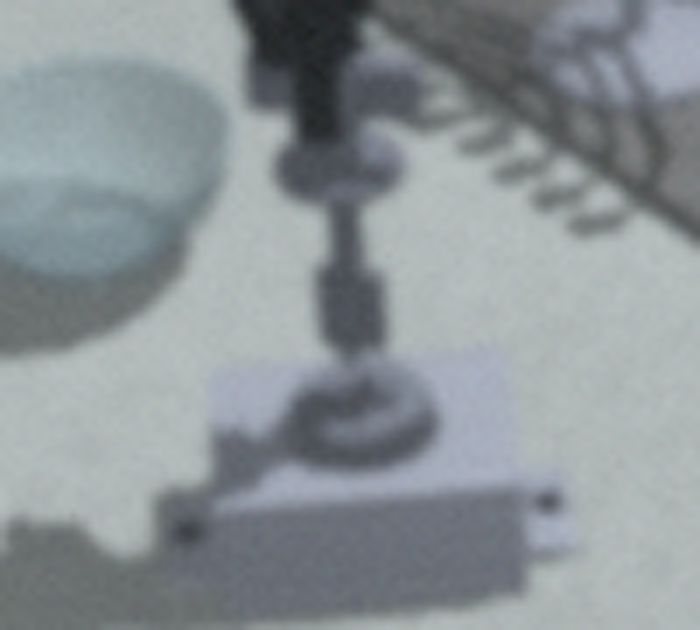

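Emit:
step_arm --pt "0 0 0 8 0 0 -1" --pt "0 0 0 16 0 0 -1" --pt "0 0 0 20 0 0 -1" --pt "0 0 0 23 0 0 -1" --pt "0 0 0 26 0 0 -1" --pt "0 0 0 28 0 0 -1" --pt "0 0 0 28 0 0 -1" --pt "0 0 0 28 0 0 -1"

```text
time: 8.9
ee_pos: [0.4732, 0.1125, 0.1582]
orientation: [0.655, 0.267, 0.654, -0.267]
ft_force: [-0.3, -0.2, -0.8]
gripper_width: 0.0111
```

Run:
```python
from h import *
import pickle
D={}
for n in ('side','wrist'):
    p=imaging.camera_params(n);s=rel(n);im=imaging.capture(n);cv2.imwrite(f'pics/{n}9.png',im[:,:,::-1]);D[n]=(p,s)
pickle.dump(D,open('d9.pkl','wb'));rel('')
im=cv2.imread('pics/wrist9.png');a=cv2.resize(im[150:290,258:378],None,fx=3,fy=3,interpolation=2)
u,v=proj(D['side'][0],[[.475,.112,.08]])[0].astype(int);b=cv2.resize(cv2.imread('pics/side9.png')[v-45:v+39,u-50:u+35],None,fx=5,fy=5,interpolation=2)
cv2.imwrite('pics/c9.png',np.hstack([a,b]))
```

```text
side 8.9 ee [0.4732 0.1125 0.1582] tip z 0.056 sock-ee y,z [0.73 1.1 ] jaw 45.6 F [-0.3 -0.2 -0.8] M [-0.01  0.02  0.  ] w 0.0111 downtilt [ 0.0016 -0.0007]
wrist 8.95 ee [0.4732 0.1125 0.1582] tip z 0.056 sock-ee y,z [0.67 1.11] jaw 45.6 F [-0.2 -0.9 -1.4] M [0.02 0.02 0.02] w 0.0112 downtilt [ 0.0017 -0.0006]
 9.0 ee [0.4733 0.1125 0.1583] tip z 0.0561 sock-ee y,z [0.66 1.1 ] jaw 45.6 F [ 0.   0.  -2.5] M [ 0.09 -0.    0.01] w 0.011 downtilt [ 0.0018 -0.0005]
```

View pics/c9.png

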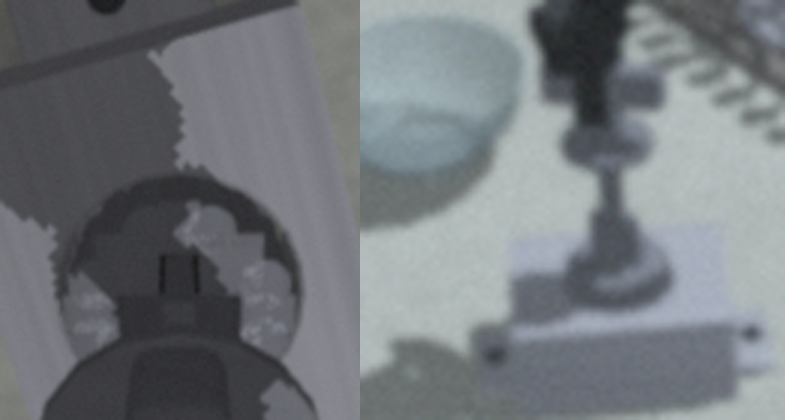

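Emit:
step_arm --pt "0 0 0 4 0 0 -1" --pt "0 0 0 8 0 0 -1" --pt "0 0 0 12 0 0 -1" --pt "0 0 0 15 0 0 -1" --pt "0 0 0 18 0 0 -1" --pt "0 0 0 20 0 0 -1" --pt "0 0 0 22 0 0 -1" --pt "0 0 0 22 0 0 -1" --pt "0 0 0 22 0 0 -1"

```text
time: 9.9
ee_pos: [0.4732, 0.1124, 0.1363]
orientation: [0.655, 0.267, 0.654, -0.267]
ft_force: [-2.3, -0.6, 5.7]
gripper_width: 0.0115
```

```bash
python3 -c "
from h import *
rel('')"
```

```text
9.9 ee [0.4732 0.1124 0.1363] tip z 0.0341 sock-ee y,z [0.76 1.11] jaw 45.6 F [-2.3 -0.6  5.7] M [-0.25  0.54 -0.01] w 0.0115 downtilt [ 0.0014 -0.0006]
```

Emit:
step_arm --pt "0 0 0 2 0 0 -1" --pt "0 0 0 4 0 0 -1" --pt "0 0 0 5 0 0 -1" --pt "0 0 0 5 0 0 -1" --pt "0 0 0 5 0 0 -1"

```text
time: 10.4
ee_pos: [0.4735, 0.1125, 0.132]
orientation: [0.655, 0.267, 0.654, -0.267]
ft_force: [-3.2, -2.1, 11.7]
gripper_width: 0.011
```

```bash
python3 -c "
from h import *
rel('')"
```

```text
10.4 ee [0.4735 0.1125 0.132 ] tip z 0.0298 sock-ee y,z [0.51 0.95] jaw 45.6 F [-3.2 -2.1 11.7] M [-0.25  0.86 -0.01] w 0.011 downtilt [0.0019 0.    ]
```

Emit:
step_arm --pt "0 0 0 1 0 0 -1" --pt "0 0 0 2 0 0 -1" --pt "0 0 0 2 0 0 -1" --pt "0 0 0 2 0 0 -1"

```text
time: 10.8
ee_pos: [0.4743, 0.1126, 0.1317]
orientation: [0.655, 0.268, 0.654, -0.266]
ft_force: [-6.1, -1.5, 27.2]
gripper_width: 0.0109
```

Run:
```python
from h import *
rel('')
p=imaging.camera_params('side');im=imaging.capture('side')[:,:,::-1];w=imaging.capture('wrist')[:,:,::-1];rel('')
u,v=proj(p,[[.475,.112,.08]])[0].astype(int)
cv2.imwrite('pics/c10.png',np.hstack([cv2.resize(w[150:450,200:440],(400,500)),cv2.resize(im[v-60:v+40,u-40:u+40],(400,500),interpolation=2)]))
cv2.imwrite('pics/s10.png',im)
```

```text
10.8 ee [0.4743 0.1126 0.1317] tip z 0.0295 sock-ee y,z [-0.15  0.48] jaw 45.59 F [-6.1 -1.5 27.2] M [-0.53  1.9  -0.  ] w 0.0109 downtilt [0.003  0.0012]
 10.9 ee [0.4743 0.1127 0.1317] tip z 0.0295 sock-ee y,z [-0.19  0.5 ] jaw 45.59 F [-6.2 -2.2 27.7] M [-0.55  1.85  0.01] w 0.0114 downtilt [0.0031 0.0013]
```

View pics/c10.png

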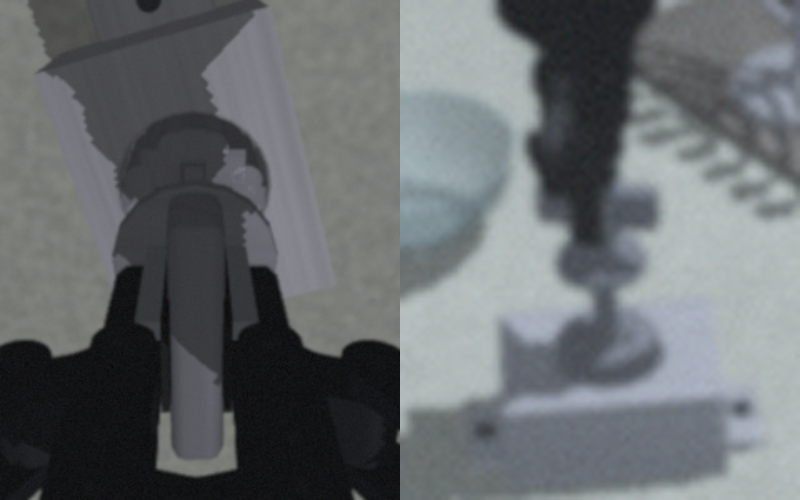

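View pics/s10.png

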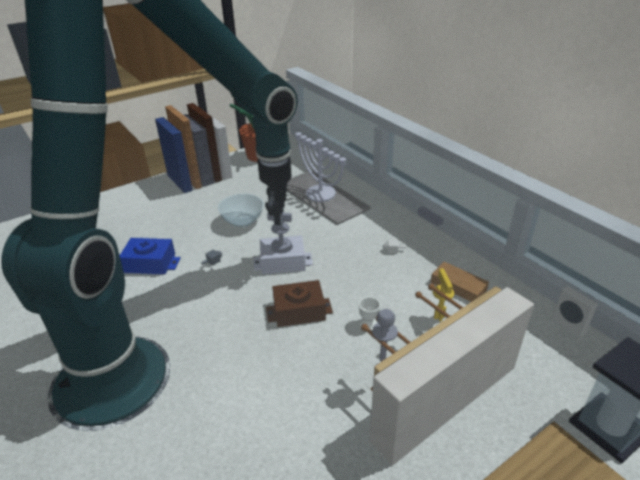

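```bash
python3 -c "
from h import *
rel('');ticket.close_job();rel('')"
```

```text
10.9 ee [0.4743 0.1127 0.1317] tip z 0.0295 sock-ee y,z [-0.19  0.5 ] jaw 45.59 F [-6.2 -2.2 27.7] M [-0.55  1.85  0.01] w 0.0114 downtilt [0.0031 0.0013]
the job is handed in; nothing more can be done
the job is handed in; nothing more can be done
```

I lifted the splined key off its pegs, turned it about 22° to line up with the socket in the grey winder, and slid it in. I then pressed it down to the plunger's end stop. The job was handed in at 10.9 s with the key still gripped and pressed down.

**Full depth:** at the end the key's tip was at about z = 29.5 mm, where fully down is 30 mm. The last 2 mm of commanded push moved it only 0.3 mm while the push rose from 12 to 28 N. That matches the end stop, since the spring needs only about 9 N there.

**Grip and surroundings:** the gripper opening held at about 11 mm throughout. In the last side picture, the round key, the yellow key, the other winders and the other bystanders in view look undisturbed.

**Disagreements:**
- The wrist-camera calibration disagreed with the measured tool position by about 1 mm. I allowed for this, and the key entered the socket without measurable contact force.
- Under the final push the tool shifted sideways by about 1 mm, with about 6 N of side force.

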